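Pull the spent tall packs from the backup aeration unit

ROBOT

A 6-joint arm with a two-finger parallel gripper is mounted at the origin on the work surface. World frame = base frame: x ahead of the robot, y to its left, z up, the work surface at z = 0. Lengths are in m, angles in degrees, forces in N, time in s.
With the tool pointing down it reaches from about 0.25 to 0.725 m from the base axis. Payload 9.7 kg.
Tool frame: the origin (TCP) lies midway between the tips of the shut fingers; the grasp point (between the pads) lies 19 mm behind it (bot.pinch_z is the distance from the TCP to the grasp point, in m); z points along the fingers, y is the line along which they close (so a half turn about z gives the same grasp; the last joint's range is limited). The gripper opens to 85 mm and grips with 20 to 120 N. Pads are 22 mm wide; open, the fingers measure 114 mm over their backs; the gripper's body (76 mm by 85 mm) begins 54 mm behind the grasp point. The pads swing forward as they close: fully open they stand 13 mm farther back than shut.
Start: joints at [-75.974, 4.979, 10.078, 95.1, 0, 90], TCP at [0.133, -0.534, 0.231] pointing down, gripper open.
Joint ranges: [-179.16, 179.16], [-48.56, 103.87], [-65.8, 70.77], [-126.05, 130.52], [-82.76, 87.17], [-180, 180]. Speed limits (degrees/s): [127.2, 127.2, 147.25, 180, 180, 180].

INTERFACE

Orientations are given as [roll, pitch, yaw] about the fixed x, y, z axes, in that order (R = Rz(yaw) Ry(pitch) Rx(roll)).
In Python, from workcell import sensors, camera, camera_params, ticket, bot gives the robot as it stands.
- The arm moves only by the shell command python3 -m jog 'ROWS' [FORCE]. ROWS is JSON, a list that holds one entry, the list of rows, each a list of 5 numbers: the shift along the world's x, y, z in units of 50 mm (1.0 is 50 mm), then the turn about the world's z in units of 5 degrees (1.0 is 5 degrees), then the opening, from 0 (shut) to 1 (fully open). In form: [[[tx, ty, tz, yaw, grip], ...]]. A call has 1 to 8 rows; each row shifts and turns the commanded pose from where the row before left it; what a row does not reach is not made up. A row lasts 1/10 s, in which the tool goes at most 50 mm and 8.59 degrees, less where a joint would pass 70% of its speed; a pose out of reach is approached as far as the arm can. A call is refused whole if a number of a shift passes 1 or a number of a turn 1, either way. A call with a gripper value outside its range is refused whole. The fingers move at their own pace and stop on an object; FORCE is the grip in N (left out, the last holds). Time passes only in rows, so rows that do not move let the fingers close. It gives the time, the measured TCP pose, the force, the opening and the grip force at its end, in the units of the state.
- sensors.get_obs(): the state, without advancing time (a new reading comes with each control period).
- camera(name): name is "scene" or "top"; returns the picture (480x640x3 uint8, blue, green, red); there is no depth.
- camera_params(name): a dict with "fx", "fy", "cx", "cy" (pixels), "k1" (the pictures are not rectified: a ray, as slopes to the right and down, at radius r is drawn at 1 + k1 r^2 times it, then the intrinsics apply), "T" (4x4, takes a point from camera to world coordinates). Camera axes: x right, y down, z forward; pixel columns grow to the right and rows downward; lengths in m; the calibration is good to about 2 mm. A picture is of the moment at which its call begins. camera_params takes no time and is no camera call.
- ticket.job_done(): hands the job in; it is judged then, once.
The state is a dict: "time": time; "q": joint angles; "qd": joint speeds; "joint_efforts": joint torques, N m; "ee_pos": TCP position; "tcp_rot": TCP orientation; "wrist_force": force on the tool from outside, world axes, zero at the start; "torque": the same for the moment, N m; "opening": finger opening in m; "grasp_force": force on a finger pad.
Only numpy, scipy, OpenCV 4.12 (cv2) and the standard library are available. Lean on these libraries where they do the work, as an engineer would, in place of code of your own. Each camera call takes 0.05 s, during which the arm holds its last target. There are 200 camera calls.

TASK

Take the spent tall battery packs out of the aeration unit: first, with all packs still in, hold the barcode scanner steady for a good second aimed at the label on the unit's front panel from about 10 cm away, and then turn the bypass switch on its top fully clockwise. Draw every tall pack out through the front of its bay and set them all down in the grey tote, on its floor and not on one another, leaving the slim pack plugged in. With the tall packs out, turn the switch fully back, and leave the scanner lying on its black charging pad and the cups and bottle standing undisturbed.

Things in the scene. Friction and masses are not known exactly. Their poses are not given: they have to be found in the camera images.
- unit: White fixed aeration unit, 240 mm wide (y; all figures in mm), from x = -65 (open front, facing -x) to x = +85 (back). Origin on its underside. Four bays at y = -87, -29, 29, 87, each 50 wide, 64 high, floor 4 above the bench, no latch; roof top at 74. The pump housing on the roof starts 52 behind the front edge, 165 high; valves on it reach 198.
- label (a point): Centre of the white barcode label (64 by 40 mm) on the unit's grey front panel over the bays, 122 mm above the bench. Its -x axis is the outward normal: out over the open front and 20 deg upward. It is read with the scanner's window 50 to 160 mm away, the beam passing within 20 mm of this point (each way) and under 34 deg off the normal: a level beam from straight in front is good.
- scanner_mid (a point): Centre of the cordless scanner: white bar with a grey nose, lying flat on the pad, 150 mm long (x), 40 high (z), 44 wide (y; 52 over the front 30 mm), 0.18 kg. +x points to the nose and along the beam. Grip it across its width.
- scanner_window (a point): Centre of the scanner's glass window on its nose, 75 mm ahead (+x) of scanner_mid; +x is the beam, which leaves level when the scanner is held level.
- pad: The scanner's black rubber charging pad, fixed on the bench: 200 (x) by 110 (y) by 6 mm high. Origin: centre of its underside. The scanner may lie any way round on it, flat, centre within 45 mm of the pad's centre seen from above.
- tote: Grey open tote, loose on the bench, 0.9 kg: 200 (x) by 262 (y) by 55 mm high outside, walls and floor 5 mm thick. Origin: centre of its underside. Three tall packs fit side by side lying along its x, 76 mm apart along its y.
- tall_a_mid (a point): Centre of a tall black battery pack (may be absent): 120 mm long (x), 46 wide (y), 60 high (z), 0.42 kg, standing on a bay's floor, front end 15 mm out of the bay. On its front (-x) end is a pull grip: an upright rib 14 mm thick (y), 40 long (x), 32 high, at mid-height. It slides straight out along its own -x.
- tall_b_mid (a point): Centre of another tall pack just like tall_a (may be absent).
- tall_c_mid (a point): Centre of another tall pack just like tall_a (may be absent).
- tall_a_grip (a point): Middle of the pull grip of tall_a, 82 mm ahead (its -x) of its centre.
- tall_b_grip (a point): Middle of the pull grip of tall_b.
- tall_c_grip (a point): Middle of the pull grip of tall_c.
- slim_mid (a point): Centre of the slim battery pack, which must stay in its bay: the same black box and pull grip as a tall pack but only 38 mm high. Axes as tall_a.
- cup_stack: Bystander: stack of clear sample cups, 72 mm wide, 140 mm high. Origin at its foot.
- beaker: Bystander: clear open cup, 84 mm wide, 95 mm high. Origin at its foot.
- wash_bottle: Bystander: white bottle with a red cap, 64 mm wide, 160 mm high. Origin at its foot.
- bypass (a joint): Angle in rad of the rotary bypass switch on top of the unit: 0 normal, growing clockwise seen from above, 1.05 fully at bypass (both ends are stops); it stays where it is left. It should pass 0.85 for bypass and come back under 0.2.
- bypass_grip (a point): The rotary switch's axis at the height to grip it, on top of the unit at its x = +52, y = -82, 201 mm above the bench. Its handle is a grey bar 14 mm thick, 40 long, 32 high (top at 208) on a flat black disc; at joint value 0 the bar lies along the unit's x and it turns with the joint.
Things that resemble listed ones, but are neither listed nor needed, are in the scene too. Leave any blue or green look-alike of the part that bears tall_a_mid alone.

How it is judged (in metres and radians):
On the way, in this order (a step that is already met when the one before it is completed fails the run):
1. the held scanner is aimed at the unit's label from 50 to 160 mm and kept steady for a second, all packs still in place (x of label in the frame of scanner_window between 0.05 and 0.16 m and y of label in the frame of scanner_window between -0.02 and 0.02 m and z of label in the frame of scanner_window between -0.02 and 0.02 m and angle between the x axis of label and the x axis of scanner_window, either way round below 0.6 rad and linear speed of scanner below 0.03 m/s and contact force between the fingers and scanner above 1 N and distance of each of tall_a_mid, tall_b_mid, tall_c_mid, slim_mid from where it was at the start of the episode below 0.02 m), for 1 s.
2. the switch is at bypass with all packs still in place (value of joint bypass above 0.85 rad and distance of each of tall_a_mid, tall_b_mid, tall_c_mid, slim_mid from where it was at the start of the episode below 0.02 m), for 0.2 s.
3. every tall pack is out of its bay, the switch still at bypass (value of joint bypass above 0.85 rad and x of each of tall_a_mid, tall_b_mid, tall_c_mid in the frame of unit below -0.125 m), for 0.2 s.
At the end, for the whole second after the job is handed in: Every tall pack rests on the tote's floor (none stacked or on the rim, centre under 50 mm above the tote's underside); slim pack within 15 mm of its start; switch under 0.2 rad; scanner flat on its pad, centre within 45 mm of the pad's; tote level; cups and bottle upright; all still (x of tall_a_mid in the frame of tote between -0.065 and 0.065 m and y of tall_a_mid in the frame of tote between -0.106 and 0.106 m and z of each of tall_a_mid, tall_b_mid, tall_c_mid in the frame of tote below 0.05 m and linear speed of each of tall_a, tall_b, tall_c, scanner below 0.03 m/s and x of tall_b_mid in the frame of tote between -0.065 and 0.065 m and y of tall_b_mid in the frame of tote between -0.106 and 0.106 m and x of tall_c_mid in the frame of tote between -0.065 and 0.065 m and y of tall_c_mid in the frame of tote between -0.106 and 0.106 m and distance of slim_mid from where it was at the start of the episode below 0.015 m and horizontal distance between scanner_mid and pad below 0.045 m and height (world z) of scanner_mid below 0.042 m and angle between tote's own z axis and vertical below 0.1 rad and angle between each of cup_stack, beaker, wash_bottle's own z axis and vertical below 0.3 rad and value of joint bypass below 0.2 rad); the robot touches nothing.
It fails at once if the slim pack is pulled out of its bay (distance of slim_mid from where it was at the start of the episode above 0.03 m).
It fails at once if a bystander (cup stack, cup or bottle) is knocked over or shoved more than 40 mm (distance of any of cup_stack, beaker, wash_bottle from where it was at the start of the episode above 0.04 m or angle between any of cup_stack, beaker, wash_bottle's own z axis and vertical above 0.5 rad).
It fails at once if a tall pack is drawn part-way out while the switch is not at bypass (value of joint bypass below 0.6 rad and (x of tall_a_mid in the frame of unit between -0.12 and -0.05 m or x of tall_b_mid in the frame of unit between -0.12 and -0.05 m or x of tall_c_mid in the frame of unit between -0.12 and -0.05 m)).
Of tall_a, tall_b, tall_c only 2 to 3 are there at a start; the rules pass over those that are not, and their reading is None.
At some moment in a run one of scanner, tote may be knocked a few centimetres aside while the robot is not near it.
Once in a run the grip may slacken for a moment while it holds something.
It also fails if it takes over 210 s, if anything falls off the work surface, if the arm or the gripper's body presses on something with over 40 N, if the wrist force passes 120 N, or if a joint passes its speed limit or range.

## Working session

There is one attempt and no reset: what is moved stays moved. The work goes in short steps, Python scripts to look and compute and a shell command to move; the robot and the scene stay as the last step left them, time stands still between calls to the robot, and variables do not carry over. Pictures are saved under pics/ and viewed, at most 14 in all, crops included, and the job is handed in when it is done.

```bash
ls; mkdir -p pics
python3 - <<'E'
from workcell import sensors,camera,camera_params,bot
import cv2
for n in("scene","top"):
    cv2.imwrite(f"pics/{n}0.png",camera(n)); p=camera_params(n); print(n,{k:(v if k!="T" else v) for k,v in p.items()})
print(sensors.get_obs(),bot.pinch_z)
E
```

```text
pics
scene {'fx': 488.4220064075464, 'fy': 488.4220064075464, 'cx': 308.7707976514223, 'cy': 242.59336136689564, 'k1': -0.01684736835487089, 'T': array([[-0.04237101,  0.8182579 , -0.57328763,  1.10213031],
       [ 0.99899642,  0.02635833, -0.03621319, -0.03931984],
       [-0.01452083, -0.57424667, -0.81855354,  0.94097345],
       [ 0.        ,  0.        ,  0.        ,  1.        ]])}
top {'fx': 520.9120657641541, 'fy': 520.9120657641541, 'cx': 311.09068568073445, 'cy': 239.98695896776735, 'k1': -0.12433159117255892, 'T': array([[ 5.14302201e-03, -9.88859848e-01,  1.48760714e-01,
         3.16825055e-01],
       [-9.99986768e-01, -5.06923415e-03,  8.75176262e-04,
        -4.40102028e-02],
       [-1.11323774e-04, -1.48763247e-01, -9.88872835e-01,
         1.46492165e+00],
       [ 0.00000000e+00,  0.00000000e+00,  0.00000000e+00,
         1.00000000e+00]])}
{'time': 0.1, 'q': array([-7.59736809e+01,  5.00946656e+00,  1.00396021e+01,  9.51017284e+01,
       -7.52097158e-04,  9.00012912e+01]), 'qd': array([ 0.16186139, -0.06871084,  0.23418269, -0.00829133,  0.06625887,
        0.09479112]), 'joint_efforts': array([-3.72367658e-04, -5.21562302e+01,  4.65653408e+01,  1.59231835e-02,
       -7.25829227e-05,  6.21166222e-06]), 'ee_pos': array([ 0.13324608, -0.5333924 ,  0.23064487]), 'tcp_rot': array([-1.79928407e+02,  7.53709965e-04,  1.40250289e+01]), 'wrist_force': array([ 0.06117992,  0.23849855, -0.4578773 ]), 'torque': array([-0.00241296, -0.06081523, -0.0499697 ]), 'grasp_force': 0.0, 'opening': 0.08516538330062288} 0.0187
```

View pics/scene0.png

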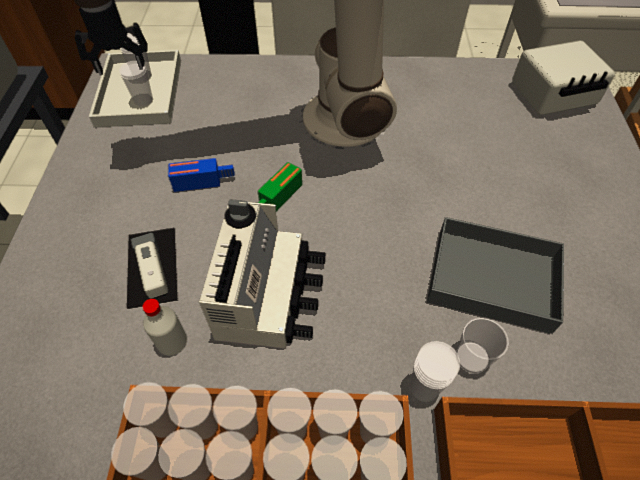

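View pics/top0.png

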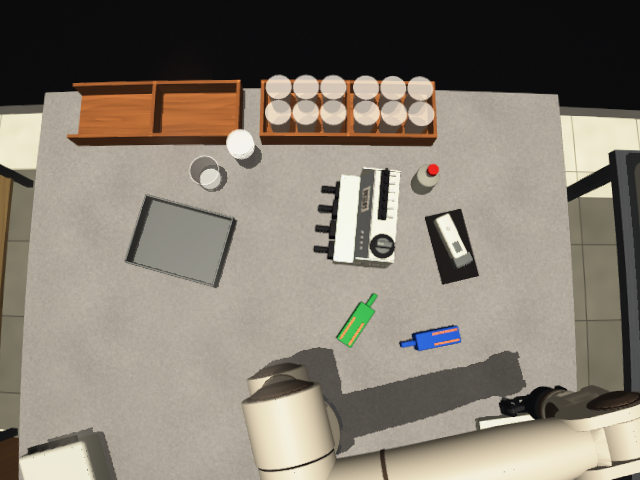

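```bash
cat > h.py <<'E'
import numpy as np,cv2
from workcell import sensors,camera,camera_params,ticket,bot
P={n:camera_params(n) for n in("scene","top")}
def ray(n,u,v):
    p=P[n]; d=np.array([(u-p["cx"])/p["fx"],(v-p["cy"])/p["fy"]]); s=d.copy()
    for _ in range(9): s=d/(1+p["k1"]*(s@s))
    T=p["T"]; return T[:3,3],T[:3,:3]@np.array([*s,1])
def at(n,u,v,z):
    o,d=ray(n,u,v); return o+d*(z-o[2])/d[2]
def proj(n,X):
    p=P[n];T=p["T"];c=(np.atleast_2d(X)-T[:3,3])@T[:3,:3]; s=c[:,:2]/c[:,2:]
    s=s*(1+p["k1"]*(s**2).sum(1,keepdims=True)); return s*[p["fx"],p["fy"]]+[p["cx"],p["cy"]]
def crop(n,x0,y0,x1,y1,f,name,pts=None):
    im=camera(n); c=cv2.resize(im[y0:y1,x0:x1],None,fx=f,fy=f,interpolation=cv2.INTER_CUBIC)
    if pts is not None:
        for q in proj(n,pts): cv2.circle(c,tuple(int(a) for a in (q-[x0,y0]+.5)*f),3,(0,0,255),1)
    cv2.imwrite(f"pics/{name}.png",c)
def pose(x,y,z,yaw,pts):
    a=np.radians(yaw);R=np.array([[np.cos(a),-np.sin(a),0],[np.sin(a),np.cos(a),0],[0,0,1]])
    return np.atleast_2d(pts)@R.T+[x,y,z]
E
python3 - <<'E'
from h import *
a=camera("scene");b=camera("top")
A=cv2.resize(a[190:350,195:335],(560,640),interpolation=cv2.INTER_CUBIC)[:600]
cv2.imwrite("pics/u1.png",A)
B=cv2.resize(b[150:290,300:490],None,fx=4.2,fy=4.2,interpolation=cv2.INTER_CUBIC); cv2.imwrite("pics/u2.png",B)
E
```

```text
(no output)
```

View pics/u1.png

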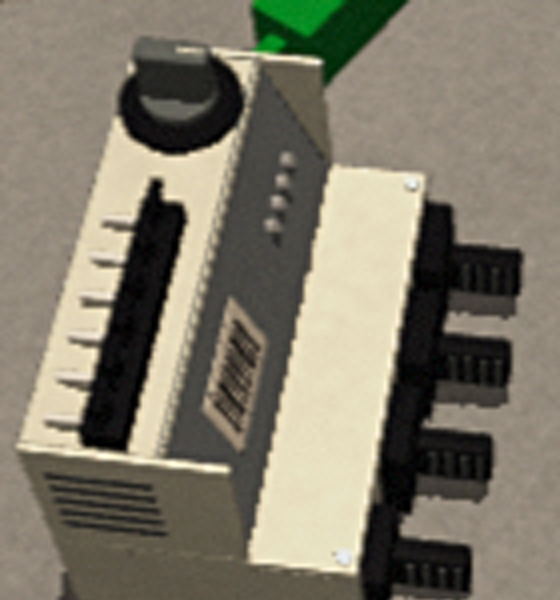

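View pics/u2.png

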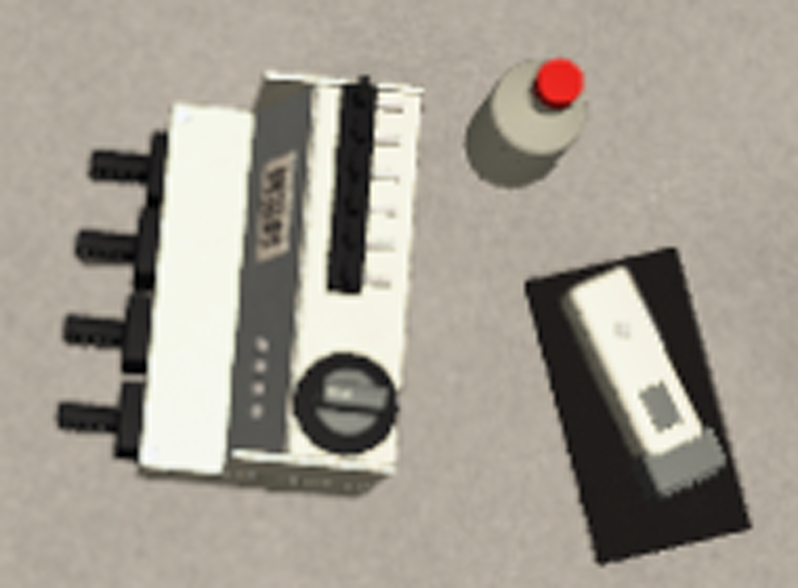

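```bash
cat > w.py <<'E'
from h import *
from scipy.optimize import least_squares
t=lambda x,y:(300+x/4.2-.5+.12,150+y/4.2-.38); s=lambda x,y:(195+x/4-.38,190+y/4-.38)
obs=[("top",t(175,104),(-.065,.12,.074)),("top",t(140,472),(-.065,-.12,.074)),("scene",s(427,177),(-.065,-.12,.074)),("scene",s(358,575),(-.065,.12,.074)),
("top",t(422,88),(.085,.12,.165)),("top",t(395,470),(.085,-.12,.165))]
f=lambda p:np.concatenate([proj(n,pose(p[0],p[1],0,p[2],X))[0]-uv for n,uv,X in obs])
r=least_squares(f,[.45,-.1,-90]);U=r.x
E
python3 - <<'E'
from w import *
print("unit",U,r.fun.round(1))
print([at("top",*t(*q),.046).round(3) for q in((565,293),(625,265),(665,495),(725,460))])
print("pad",[at("top",*t(*q),.006).round(3) for q in((525,280),(675,248),(750,527),(600,563))])
print("tote",[at("top",*q,.055).round(3) for q in((147,195),(236,218),(217,287),(126,261))])
print("beaker",at("top",205,170,.095),"stack",at("top",241,144,.14),"bottle",at("top",433,169,.16))
b=camera("top");a=camera("scene")
B=cv2.resize(b[170:265,305:355],None,fx=6,fy=6,interpolation=cv2.INTER_CUBIC);A=cv2.resize(a[235:345,280:335],None,fx=5.2,fy=5.2,interpolation=cv2.INTER_CUBIC)
def dr(C,n,o,k,H,col):
  for y in(-.087,-.029,.029,.087):
    Q=[(-.08,y-.023,.004),(-.08,y-.023,.004+H),(-.08,y+.023,.004+H),(-.08,y+.023,.004)]
    z=.004+H/2;G=[(-.12,y-.007,z+.016),(-.08,y-.007,z+.016),(-.08,y+.007,z+.016),(-.12,y+.007,z+.016)]
    for W in(Q,G): cv2.polylines(C,[((proj(n,pose(U[0],U[1],0,U[2],W))-o+.5)*k).astype(np.int32)],True,col,1)
M=[]
for H,c in((.06,(0,0,255)),(.038,(0,255,0))):
  A1=A.copy();B1=B.copy();dr(A1,"scene",[280,235],5.2,H,c);dr(B1,"top",[305,170],6,H,c)
  if H>.05: M.append(cv2.convertScaleAbs(np.hstack([A1[:570,:],B1[:570,:]]),alpha=2.0))
  else: 
    pass
M.append(cv2.convertScaleAbs(A[:570],alpha=3))
M=np.hstack(M);print(M.shape);cv2.imwrite("pics/u3.png",cv2.resize(M,(800,int(M.shape[0]*800/M.shape[1]))))
E
```

```text
unit [  0.58388399  -0.17425568 -94.95293014] [-1.9  0.2 -1.  -1.2 -1.9 -0.8 -2.  -0.2 -1.2 -0.3 -0.9  0.6]
[array([ 0.59 , -0.386,  0.046]), array([ 0.61 , -0.427,  0.046]), array([ 0.456, -0.449,  0.046]), array([ 0.479, -0.49 ,  0.046])]
pad [array([ 0.607, -0.368,  0.006]), array([ 0.63 , -0.474,  0.006]), array([ 0.438, -0.518,  0.006]), array([ 0.414, -0.414,  0.006])]
tote [array([0.654, 0.419, 0.055]), array([0.589, 0.165, 0.055]), array([0.399, 0.212, 0.055]), array([0.468, 0.469, 0.055])]
beaker [0.71501126 0.24838886 0.095     ] stack [0.77370951 0.14517084 0.14      ] bottle [ 0.70219036 -0.36018923  0.16      ]
(570, 872, 3)
```

View pics/u3.png

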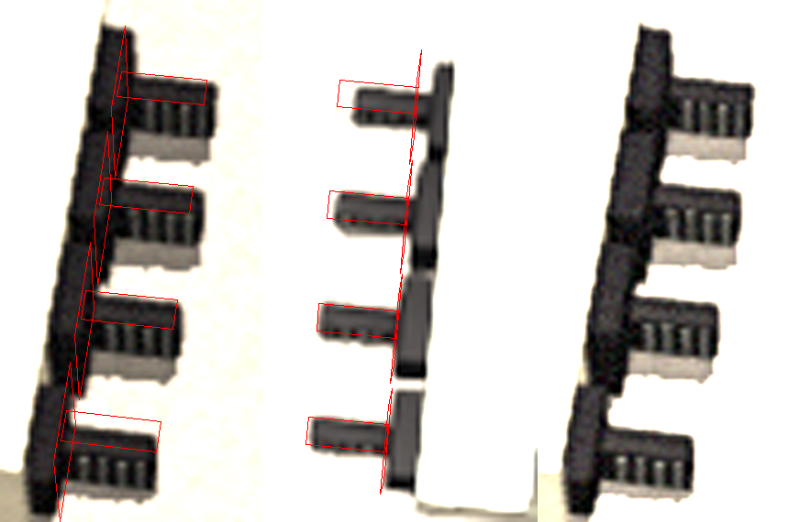

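Run:
```python
from w import *
L=at("top",*t(275,207),.122);L2=at("scene",*s(235,372),.122);print("label",L,L2)
Ui=lambda X:pose(0,0,0,-U[2],np.array(X)-[U[0],U[1],0])
print("label unit",Ui(L),Ui(L2))
print("switch model",pose(U[0],U[1],0,U[2],(.052,-.082,.201)),"img disc",at("top",*t(347,402),.172),at("scene",*s(181,103),.172),"bar top scene",at("scene",*s(172,48),.208))
for y in(-.087,-.029,.029,.087): 
  print("grip",y,pose(U[0],U[1],0,U[2],(-.102,y,.034)).round(4))
# rib tip obs: scene crop full px top outer edge centre; u3 scale 4.77
k=5.2*800/872
for q in((213,93),(200,203),(178,313)): print(at("scene",280+q[0]/k-.4,235+(q[1])/k-.4,.05))
k2=6*800/872
for q in((312,432),(320,320),(333,210)): print(at("top",305+(q[0]-262.4)/k2-.4,170+q[1]/k2-.4,.05))
print("model tips",[pose(U[0],U[1],0,U[2],(-.122,y,.05)).round(3) for y in(-.087,-.029,.029)])
```

```text
label [ 0.62941718 -0.18504371  0.122     ] [ 0.62684934 -0.17904511  0.122     ]
label unit [[0.00681653 0.04629457 0.122     ]] [[0.00106203 0.04321842 0.122     ]]
switch model [[ 0.49770064 -0.21898185  0.201     ]] img disc [ 0.49865832 -0.2216533   0.172     ] [ 0.50131635 -0.21445134  0.172     ] bar top scene [ 0.49552938 -0.21489532  0.208     ]
grip -0.087 [[ 0.506  -0.0651  0.034 ]]
grip -0.029 [[ 0.5638 -0.0701  0.034 ]]
grip 0.029 [[ 0.6216 -0.0751  0.034 ]]
grip 0.087 [[ 0.6794 -0.0801  0.034 ]]
[ 0.50778583 -0.04353121  0.05      ]
[ 0.56676724 -0.0478843   0.05      ]
[ 0.62230347 -0.05585029  0.05      ]
[ 0.50728553 -0.0497792   0.05      ]
[ 0.56389445 -0.05353563  0.05      ]
[ 0.62019866 -0.05986587  0.05      ]
model tips [array([[ 0.508, -0.045,  0.05 ]]), array([[ 0.566, -0.05 ,  0.05 ]]), array([[ 0.623, -0.055,  0.05 ]])]
```

```bash
python3 -m jog '[[[0.5,0.12,-0.1,0.14,1],[0.5,0.12,-0.1,0.14,1],[0.5,0.12,-0.1,0.14,1],[0.5,0.12,-0.1,0.14,1],[0.5,0.12,-0.1,0.14,1],[0.5,0.12,-0.1,0.14,1],[0.5,0.12,-0.1,0.14,1],[0.5,0.12,-0.1,0.14,1]]]' 60
python3 -m jog '[[[0.5,0.12,0,0.14,1],[0.5,0.12,0,0.14,1],[0.5,0.12,0,0.14,1],[0.5,0.12,0,0.14,1],[0.5,0.12,0,0.14,1],[0.5,0.12,0,0.14,1],[0.5,0.12,0,0.14,1],[0.5,0.12,0,0.14,1]]]'
python3 -m jog '[[[0,0,0,0,1],[0,0,0,0,1]]]'
python3 - <<'E'
from h import *
crop("scene",100,170,260,290,5,"s1",[(.534,-.438,.046),(.534,-.438,.12)])
E
```

```text
time: 1.1
ee_pos: [0.3343, -0.4852, 0.191]
tcp_rot: [-180.0, 0.0, 19.7]
wrist_force: [0.5, -0.9, 0.2]
opening: 0.0852
grasp_force: 0.0
time: 1.9
ee_pos: [0.5343, -0.4372, 0.1911]
tcp_rot: [-180.0, 0.0, 25.3]
wrist_force: [-0.5, -0.5, 0.5]
opening: 0.0854
grasp_force: 0.0
time: 2.1
ee_pos: [0.5334, -0.4373, 0.1907]
tcp_rot: [-180.0, 0.0, 25.3]
wrist_force: [-0.6, -0.1, 1.0]
opening: 0.0852
grasp_force: 0.0
```

View pics/s1.png

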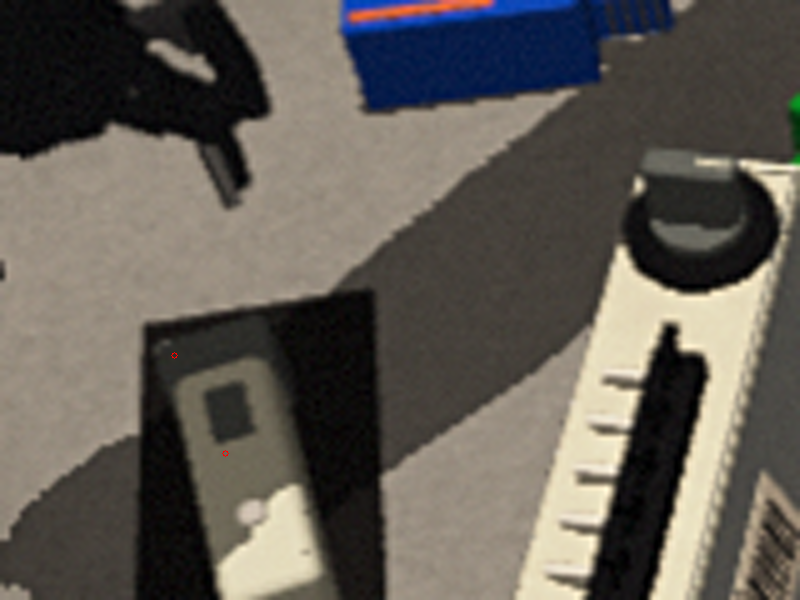

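```bash
python3 -m jog '[[[0,0,-0.5,0,1],[0,0,-0.5,0,1],[0,0,-0.5,0,1],[0,0,-0.5,0,1],[0,0,-0.5,0,1],[0,0,-0.5,0,1],[0,0,-0.4,0,1],[0,0,-0.2,0,1]]]'
python3 -m jog '[[[0,0,0,0,1],[0,0,0,0,0],[0,0,0,0,0],[0,0,0,0,0],[0,0,0,0,0],[0,0,0,0,0],[0,0,0,0,0],[0,0,0,0,0]]]' 60
```

```text
time: 2.95
ee_pos: [0.5315, -0.4375, 0.0095]
tcp_rot: [-179.9, 0.1, 25.2]
wrist_force: [-0.7, -0.5, -0.0]
opening: 0.0854
grasp_force: 0.0
time: 3.75
ee_pos: [0.5339, -0.4381, 0.0129]
tcp_rot: [179.9, -0.1, 25.2]
wrist_force: [-1.3, 0.5, 6.7]
opening: 0.0434
grasp_force: 62.3
```

```bash
python3 -m jog '[[[0,0,0.5,0,0],[0,0,0.7,0,0],[0,0,0.7,0,0],[0,0,0.7,0,0],[0,0,0.7,0,0],[0,0,0.7,0,0],[0,0,0.6,0,0],[0,0,0.4,0,0]]]'
python3 -m jog '[[[0.136,0.54,0,0.75,0],[0.136,0.54,0,0.75,0],[0.136,0.54,0,0.75,0],[0.136,0.54,0,0.75,0],[0.136,0.54,0,0.75,0],[0.136,0.54,0,0.75,0],[0.136,0.54,0,0.75,0],[0.136,0.54,0,0.75,0]]]'
python3 -m jog '[[[0.136,0.54,0,0.75,0],[0.136,0.54,0,0.75,0],[0.136,0.54,0,0.75,0],[0.136,0.54,0,0.75,0],[0.136,0.54,0,0.75,0],[0.136,0.54,0,0.75,0],[0.136,0.54,0,0.75,0],[0.136,0.54,0,0.75,0]]]'
python3 -m jog '[[[0,0,-0.4,0,0],[0,0,-0.5,0,0],[0,0,-0.5,0,0],[0,0,-0.5,0,0],[0,0,-0.5,0,0],[0,0,-0.4,0,0],[0,0,-0.28,0,0],[0,0,0,0,0]]]'
python3 -m jog '[[[0,0,0,0,0],[0,0,0,0,0],[0,0,0,0,0]]]'
python3 - <<'E'
from h import *
crop("scene",200,180,340,300,5,"s2",[(.628,-.182,.122),(.637,-.082,.122)])
crop("top",300,130,400,280,4,"s2t",[(.628,-.182,.122),(.637,-.082,.122)])
a=cv2.imread("pics/s2.png");b=cv2.imread("pics/s2t.png");b=cv2.resize(b,(400,600));a=cv2.resize(a,(400,343));c=np.zeros((600,800,3),np.uint8);c[:343,:400]=a;c[:,400:]=b;cv2.imwrite("pics/s2c.png",c)
E
```

```text
time: 4.55
ee_pos: [0.5334, -0.4377, 0.2641]
tcp_rot: [179.9, -0.1, 25.2]
wrist_force: [-0.0, -1.2, -1.8]
opening: 0.043
grasp_force: 61.6
time: 5.35
ee_pos: [0.5878, -0.2204, 0.2613]
tcp_rot: [-180.0, 0.0, 55.4]
wrist_force: [0.9, -0.5, -1.4]
opening: 0.0434
grasp_force: 61.9
time: 6.15
ee_pos: [0.6422, -0.0044, 0.2614]
tcp_rot: [180.0, 0.0, 85.4]
wrist_force: [0.4, -0.4, -1.6]
opening: 0.0433
grasp_force: 61.9
time: 6.95
ee_pos: [0.6411, -0.0056, 0.1052]
tcp_rot: [-179.8, 0.0, 85.2]
wrist_force: [-0.1, 0.9, -1.9]
opening: 0.043
grasp_force: 61.7
time: 7.25
ee_pos: [0.6427, -0.0056, 0.1086]
tcp_rot: [179.9, -0.0, 85.2]
wrist_force: [0.3, -0.6, -1.3]
opening: 0.043
grasp_force: 61.7
```

View pics/s2c.png

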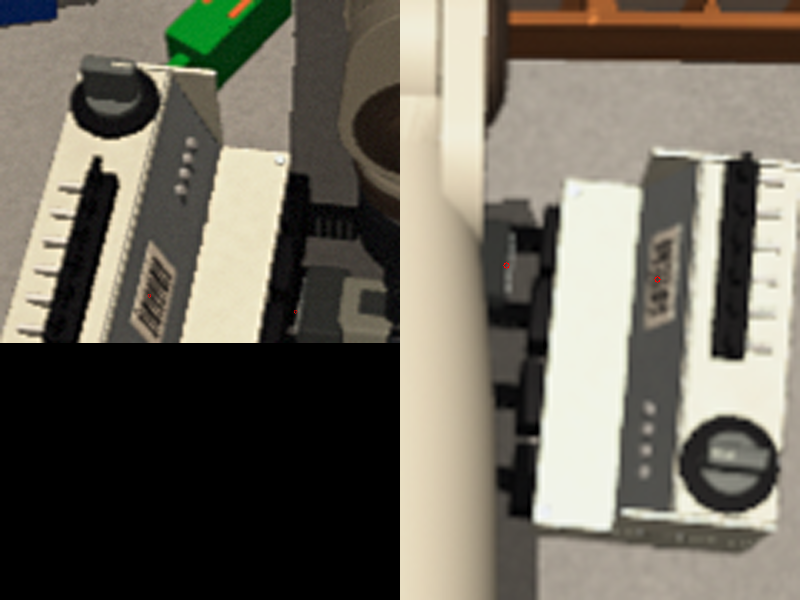

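```bash
for i in 1 2; do python3 -m jog '[[[0,0,0,0,0],[0,0,0,0,0],[0,0,0,0,0],[0,0,0,0,0],[0,0,0,0,0],[0,0,0,0,0],[0,0,0,0,0],[0,0,0,0,0]]]'; done
python3 - <<'E'
from h import *
b=camera("scene")[160:400,90:410]; cv2.imwrite("pics/s3.png",cv2.resize(b,(800,600),interpolation=cv2.INTER_CUBIC))
E
```

```text
time: 8.15
ee_pos: [0.6421, -0.0056, 0.1073]
tcp_rot: [180.0, -0.0, 85.2]
wrist_force: [0.9, 0.3, -2.3]
opening: 0.0434
grasp_force: 61.7
time: 8.95
ee_pos: [0.6421, -0.0056, 0.1073]
tcp_rot: [180.0, 0.0, 85.2]
wrist_force: [-0.5, 1.3, -1.0]
opening: 0.0431
grasp_force: 65.7
```

View pics/s3.png

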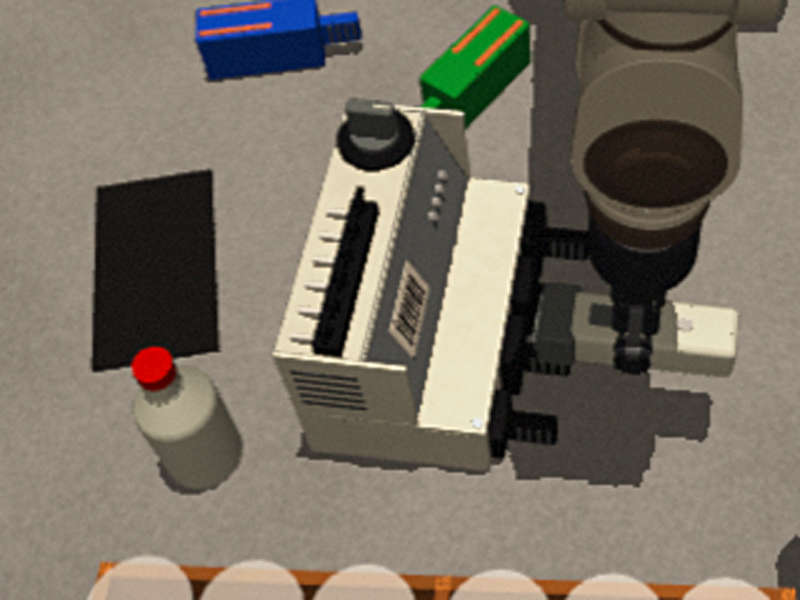

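```bash
python3 - <<'E'
from h import *
print([at("scene",90+x/2.5,160+y/2.5,.14) for x,y in((543,285),(537,337),(738,308),(733,350))])
E
python3 -m jog '[[[0,0,0,0,0],[0,0,0,0,0],[0,0,0.4,0,0],[0,0,0.5,0,0],[0,0,0.6,0,0],[0,0,0.6,0,0],[0,0,0.6,0,0],[0,0,0.4,0,0]]]'
```

```text
[array([ 0.61473817, -0.07464891,  0.14      ]), array([ 0.66017593, -0.07711727,  0.14      ]), array([0.63012207, 0.07353926, 0.14      ]), array([0.66615087, 0.06817593, 0.14      ])]
time: 9.8
ee_pos: [0.6423, -0.0056, 0.2648]
tcp_rot: [179.9, -0.0, 85.2]
wrist_force: [0.7, -0.8, -0.7]
opening: 0.0432
grasp_force: 65.9
```

```bash
python3 -m jog '[[[-0.15,-0.55,0,-0.88,0],[-0.15,-0.55,0,-0.88,0],[-0.15,-0.55,0,-0.88,0],[-0.15,-0.55,0,-0.88,0],[-0.15,-0.55,0,-0.88,0],[-0.15,-0.55,0,-0.88,0],[-0.15,-0.55,0,-0.88,0],[-0.15,-0.55,0,-0.88,0]]]'
python3 -m jog '[[[-0.15,-0.55,0,-0.88,0],[-0.15,-0.55,0,-0.88,0],[-0.15,-0.55,0,-0.88,0],[-0.15,-0.55,0,-0.88,0],[-0.15,-0.55,0,-0.88,0],[-0.15,-0.55,0,-0.88,0],[-0.15,-0.55,0,-0.88,0],[-0.15,-0.55,0,-0.88,0]]]'
python3 -m jog '[[[0,0,-0.4,0,0],[0,0,-0.7,0,0],[0,0,-0.7,0,0],[0,0,-0.7,0,0],[0,0,-0.7,0,0],[0,0,-0.7,0,0],[0,0,-0.5,0,0],[0,0,-0.3,0,0]]]'
python3 -m jog '[[[0,0,-0.1,0,0],[0,0,-0.1,0,0],[0,0,0,0,0],[0,0,0,0,0]]]'
```

```text
time: 10.6
ee_pos: [0.5817, -0.2267, 0.2624]
tcp_rot: [180.0, -0.0, 49.8]
wrist_force: [0.6, 0.1, -1.7]
opening: 0.0433
grasp_force: 65.8
time: 11.4
ee_pos: [0.5217, -0.4467, 0.2623]
tcp_rot: [180.0, -0.0, 14.6]
wrist_force: [0.2, -0.1, -1.7]
opening: 0.0432
grasp_force: 65.8
time: 12.2
ee_pos: [0.5212, -0.4448, 0.0246]
tcp_rot: [-179.9, 0.1, 14.8]
wrist_force: [0.4, 0.6, -1.7]
opening: 0.0434
grasp_force: 66.1
time: 12.6
ee_pos: [0.5226, -0.446, 0.0186]
tcp_rot: [179.9, -0.1, 14.8]
wrist_force: [-0.4, -1.3, -2.6]
opening: 0.0438
grasp_force: 66.1
```

```bash
python3 -m jog '[[[0,0,-0.1,0,0],[0,0,0,0,0],[0,0,0,0,0.6],[0,0,0,0,0.9],[0,0,0,0,0.9],[0,0,0,0,0.9],[0,0,0,0,0.9]]]'
python3 -m jog '[[[0,0,0.4,0,0.9],[0,0,0.7,0,0.9],[0,0,0.8,0,0.9],[0,0,0.8,0,0.9],[0,0,0.8,0,0.9],[0,0,0.8,0,0.9],[0,0,0.8,0,0.9],[0,0,0.4,0,0.9]]]'
python3 -m jog '[[[-0.03,0.28,0,0.88,0.45],[-0.03,0.28,0,0.88,0.45],[-0.03,0.28,0,0.88,0.45],[-0.03,0.28,0,0.88,0.45],[-0.03,0.28,0,0.88,0.45],[-0.03,0.28,0,0.88,0.45],[-0.03,0.28,0,0.88,0.45],[-0.03,0.28,0,0.88,0.45]]]'
python3 -m jog '[[[-0.03,0.28,0,0.88,0.45],[-0.03,0.28,0,0.88,0.45],[-0.03,0.28,0,0.88,0.45],[-0.03,0.28,0,0.88,0.45],[-0.03,0.28,0,0.88,0.45],[-0.03,0.28,0,0.88,0.45],[-0.03,0.28,0,0.88,0.45],[-0.03,0.28,0,0.88,0.45]]]'
python3 -m jog '[[[0,0,0,0,0.45],[0,0,0,0,0.45]]]'
python3 - <<'E'
from h import *
b=camera("scene")[160:310,110:310]; cv2.imwrite("pics/s4.png",cv2.resize(b,(800,600),interpolation=cv2.INTER_CUBIC))
E
```

```text
time: 13.3
ee_pos: [0.5221, -0.4456, 0.0123]
tcp_rot: [-180.0, 0.0, 14.8]
wrist_force: [-0.8, 0.0, 0.2]
opening: 0.0768
grasp_force: 0.0
time: 14.1
ee_pos: [0.5221, -0.4456, 0.2915]
tcp_rot: [179.8, -0.1, 14.8]
wrist_force: [0.4, -0.1, -0.1]
opening: 0.0768
grasp_force: 0.0
time: 14.9
ee_pos: [0.51, -0.333, 0.2874]
tcp_rot: [180.0, 0.0, 50.2]
wrist_force: [0.3, 0.4, -0.2]
opening: 0.0384
grasp_force: 0.0
time: 15.7
ee_pos: [0.498, -0.221, 0.2874]
tcp_rot: [180.0, 0.0, 85.4]
wrist_force: [0.1, -0.6, 0.7]
opening: 0.0384
grasp_force: 0.0
time: 15.9
ee_pos: [0.4982, -0.2217, 0.2875]
tcp_rot: [180.0, 0.0, 85.1]
wrist_force: [0.5, -0.3, -0.9]
opening: 0.0387
grasp_force: 0.0
```

View pics/s4.png

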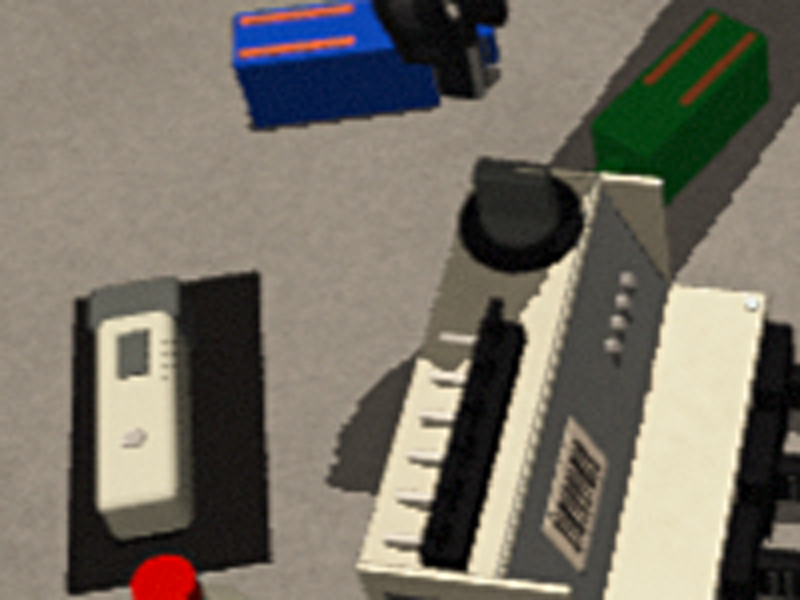

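```bash
python3 - <<'E'
from h import *
s=lambda x,y,z:at("scene",110+x/4-.38,160+y/4-.38,z)
print("pad",np.mean([s(*q,.006) for q in((75,298),(258,272),(270,562),(70,592))],0))
print("scan",np.mean([s(*q,.046) for q in((92,288),(178,278),(178,495),(98,510))],0))
E
python3 -m jog '[[[0.02,0.06,-0.3,0,0.45],[0,0,-0.4,0,0.45],[0,0,-0.4,0,0.45],[0,0,-0.4,0,0.45],[0,0,-0.3,0,0.45],[0,0,-0.2,0,0.45],[0,0,-0.07,0,0.45],[0,0,0,0,0.45]]]'
python3 -m jog '[[[0,0,0,0,0],[0,0,0,0,0],[0,0,0,0,0],[0,0,0,0,0],[0,0,0,0,0]]]' 40
```

```text
pad [ 0.52260641 -0.43601994  0.006     ]
scan [ 0.52524874 -0.44208353  0.046     ]
time: 16.75
ee_pos: [0.4991, -0.2189, 0.1837]
tcp_rot: [-180.0, -0.0, 85.2]
wrist_force: [1.0, -0.1, 0.5]
opening: 0.0384
grasp_force: 0.0
time: 17.25
ee_pos: [0.4975, -0.2188, 0.1849]
tcp_rot: [-179.9, 0.0, 85.2]
wrist_force: [-11.1, 0.4, 5.3]
opening: 0.0133
grasp_force: 40.7
```

```bash
python3 -m jog '[[[-0.02,0,0,-0.7,0],[0,0,0,-0.8,0],[0,0,0,-0.8,0],[0,0,0,-0.8,0],[0,0,0,-0.8,0],[0,0,0,-0.8,0],[0,0,0,-0.8,0],[0,0,0,-0.8,0]]]'
python3 -m jog '[[[0,0,0,-0.8,0],[0,0,0,-0.8,0],[0,0,0,-0.8,0],[0,0,0,-0.8,0],[0,0,0,-0.8,0],[0,0,0,-0.8,0],[0,0,0,-0.6,0],[0,0,0,0,0]]]'
python3 -m jog '[[[0,0,0,0,0],[0,0,0,0,0],[0,0,0,0,0]]]'
python3 -c "
from h import *
o=sensors.get_obs();print(o['torque'],o['tcp_rot'])"
```

```text
time: 18.05
ee_pos: [0.4965, -0.2185, 0.1849]
tcp_rot: [-179.9, 0.1, 53.5]
wrist_force: [-11.8, 2.1, 6.2]
opening: 0.0132
grasp_force: 40.6
time: 18.85
ee_pos: [0.4959, -0.2179, 0.1849]
tcp_rot: [-179.9, 0.2, 26.6]
wrist_force: [-16.1, 6.1, 7.5]
opening: 0.0131
grasp_force: 40.9
time: 19.15
ee_pos: [0.4959, -0.2179, 0.1849]
tcp_rot: [-179.9, 0.2, 26.7]
wrist_force: [-15.0, 5.2, 8.5]
opening: 0.0131
grasp_force: 40.9
[ 9.08838109e-01  3.02666966e+00 -1.31087225e-03] [-1.79859820e+02  1.60214166e-01  2.67114053e+01]
```

```bash
python3 -m jog '[[[0,0,0,0,0.4],[0,0,0,0,0.4],[0,0,0,0,0.4],[0,0,0.3,0,0.4],[0,0,0.4,0,0.4],[0,0,0.5,0,0.4],[0,0,0.5,0,0.4]]]' 110
python3 -m jog '[[[0.018,0.26,0,0.97,0.4],[0.018,0.26,0,0.97,0.4],[0.018,0.26,0,0.97,0.4],[0.018,0.26,0,0.97,0.4],[0.018,0.26,0,0.97,0.4],[0.018,0.26,0,0.97,0.4]]]'
python3 -m jog '[[[0.018,0.26,0,0.97,0.4],[0.018,0.26,0,0.97,0.4],[0.018,0.26,0,0.97,0.4],[0.018,0.26,0,0.97,0.4],[0.018,0.26,0,0.97,0.4],[0.018,0.26,0,0.97,0.4],[0,0,0,0,0.4],[0,0,0,0,0.4]]]'
python3 - <<'E'
from h import *
c=camera("scene");t=camera("top")
a=cv2.resize(c[180:330,180:340],(400,375),interpolation=cv2.INTER_CUBIC);b=cv2.resize(c[190:350,400:600],(400,320))
c2=cv2.resize(t[140:310,100:270],(400,400));o=np.zeros((600,800,3),np.uint8);o[:375,:400]=a;o[:320,400:]=b
cv2.imwrite("pics/s5.png",o)
E
```

```text
time: 19.85
ee_pos: [0.4982, -0.2186, 0.2697]
tcp_rot: [180.0, -0.0, 26.7]
wrist_force: [0.3, -0.8, 0.5]
opening: 0.0342
grasp_force: 0.0
time: 20.45
ee_pos: [0.5038, -0.1401, 0.2689]
tcp_rot: [180.0, -0.0, 56.0]
wrist_force: [0.1, 0.7, -0.4]
opening: 0.0343
grasp_force: 0.0
time: 21.25
ee_pos: [0.509, -0.0627, 0.2689]
tcp_rot: [180.0, 0.0, 84.8]
wrist_force: [-0.4, -0.5, -0.0]
opening: 0.0339
grasp_force: 0.0
```

View pics/s5.png

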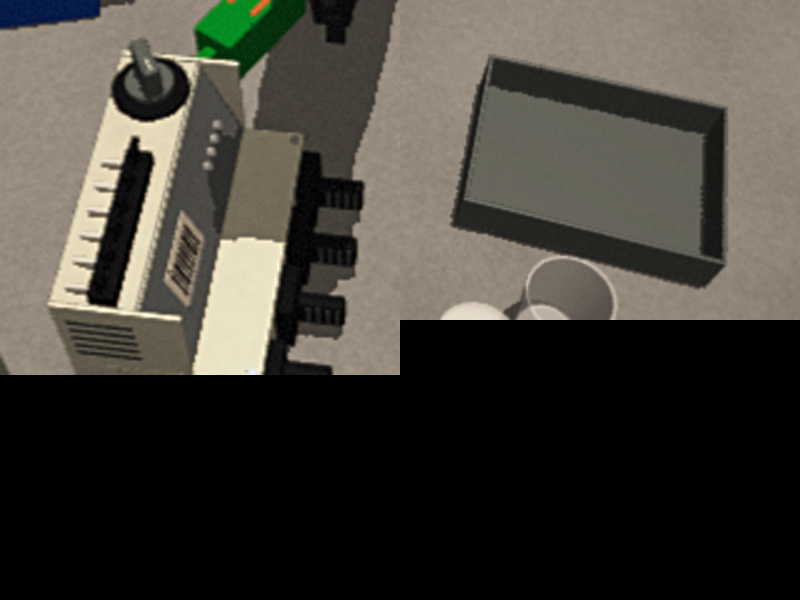

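```bash
python3 -m jog '[[[-0.04,0.02,-0.6,0,0.4],[0,0,-0.8,0,0.4],[0,0,-0.8,0,0.4],[0,0,-0.8,0,0.4],[0,0,-0.8,0,0.4],[0,0,-0.6,0,0.4],[0,0,-0.4,0,0.4],[0,0,-0.22,0,0.4]]]'
python3 -m jog '[[[0,0,0,0,0.4],[0,0,0,0,0.4],[0,0,0,0,0],[0,0,0,0,0],[0,0,0,0,0],[0,0,0,0,0],[0,0,0,0,0],[0,0,0,0,0]]]' 110
```

```text
time: 22.15
ee_pos: [0.5058, -0.0621, 0.0158]
tcp_rot: [-179.9, 0.0, 84.8]
wrist_force: [0.6, 0.1, 0.6]
opening: 0.034
grasp_force: 0.0
time: 22.95
ee_pos: [0.5076, -0.0618, 0.0193]
tcp_rot: [179.9, 0.0, 84.9]
wrist_force: [-2.3, 0.1, 5.8]
opening: 0.0125
grasp_force: 107.1
```

```bash
python3 -m jog '[[[0.02,0.2,0,0,0],[0.03,0.35,0,0,0],[0.03,0.4,0,0,0],[0.035,0.4,0,0,0],[0.035,0.4,0,0,0],[0.035,0.4,0,0,0],[0.035,0.4,0,0,0],[0.03,0.3,0,0,0]]]'
python3 -m jog '[[[0,0.15,0.1,0,0],[0,0,0.3,0,0],[0,0,0.3,0,0]]]'
python3 -c "
from h import *
o=sensors.get_obs();print(o['torque'])
b=camera('scene');r=cv2.imread('pics/scene0.png');f=lambda m:np.float32(cv2.cvtColor(m[205:335,410:580],cv2.COLOR_BGR2GRAY))
print(cv2.phaseCorrelate(f(r),f(b)))
cv2.imwrite('pics/s6.png',cv2.resize(b[170:350,190:590],(800,360)))"
```

```text
time: 23.75
ee_pos: [0.5193, 0.0823, 0.0178]
tcp_rot: [-180.0, -0.0, 85.0]
wrist_force: [-0.1, -0.0, -4.0]
opening: 0.0123
grasp_force: 107.2
time: 24.05
ee_pos: [0.5193, 0.0881, 0.0541]
tcp_rot: [-180.0, 0.0, 84.9]
wrist_force: [0.6, -0.2, -3.8]
opening: 0.0122
grasp_force: 107.3
[ 0.35926977 -0.08277896  0.03040651]
((-0.020726675801412853, 0.5549211847625628), 0.8490430367238238)
```

View pics/s6.png

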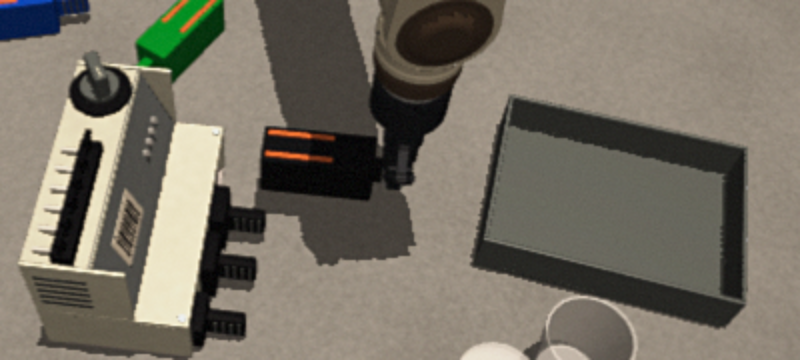

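```bash
python3 -m jog '[[[-0.15,0.1,0.4,0.4,0],[-0.15,0.3,0.3,0.9,0],[-0.15,0.3,0.3,0.9,0],[-0.15,0.3,0.3,0.9,0],[-0.15,0.3,0.1,0.9,0],[-0.15,0.3,0,0.9,0],[-0.15,0.3,0,0.9,0],[-0.15,0.3,0,0.9,0]]]'
python3 -m jog '[[[0.07,0.5,0,0.9,0],[0.07,0.5,0,0.9,0],[0.07,0.5,0,0.9,0],[0.07,0.5,0,0.9,0],[0.07,0.5,0,0.9,0],[0.07,0.5,0,0.9,0],[0.07,0.5,0,0.9,0],[0.07,0.5,0,0.9,0]]]'
python3 -m jog '[[[0,0.1,0,0.75,0],[0,0.1,0,0.75,0],[0,0,0,0.7,0],[0,0,0,0,0],[0,0,0,0,0]]]'
python3 -c "
from h import *
b=camera('scene');r=cv2.imread('pics/scene0.png');f=lambda m:np.float32(cv2.cvtColor(m[205:335,410:580],cv2.COLOR_BGR2GRAY))
cv2.imwrite('pics/s7.png',cv2.resize(b[150:390,340:600],(650,600),interpolation=cv2.INTER_CUBIC))"
```

```text
time: 24.9
ee_pos: [0.4595, 0.1983, 0.124]
tcp_rot: [179.9, 0.0, 118.5]
wrist_force: [-0.5, -0.9, -3.6]
opening: 0.0121
grasp_force: 107.9
time: 25.7
ee_pos: [0.4881, 0.3987, 0.1237]
tcp_rot: [180.0, 0.0, 154.5]
wrist_force: [-0.2, 0.2, -4.2]
opening: 0.0126
grasp_force: 107.9
time: 26.2
ee_pos: [0.4878, 0.4078, 0.1233]
tcp_rot: [180.0, 0.0, 165.3]
wrist_force: [1.2, 0.3, -3.1]
opening: 0.0122
grasp_force: 108.0
```

View pics/s7.png

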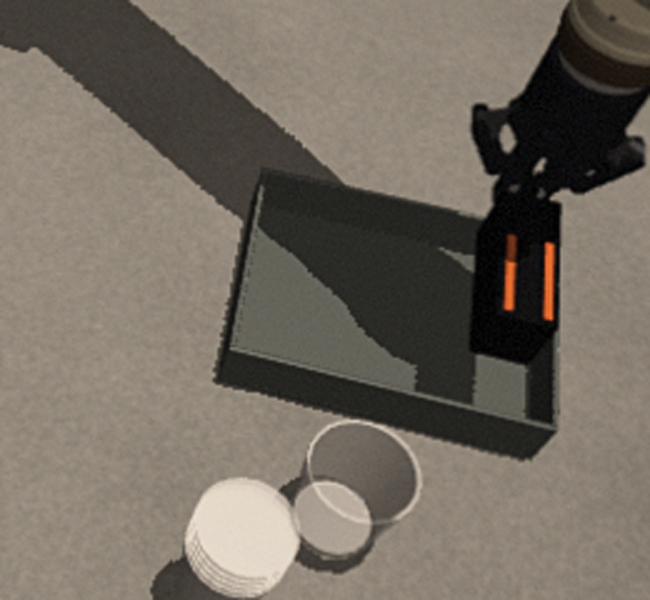

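```bash
python3 -m jog '[[[0,0,-0.3,0,0],[0,0,-0.4,0,0],[0,0,-0.4,0,0],[0,0,-0.4,0,0],[0,0,-0.3,0,0],[0,0,-0.1,0,0],[0,0,-0.05,0,0],[0,0,0,0,0]]]'
python3 -c "
from h import *
print(at('scene',444.8,218,.055),at('scene',562,322,.055))"
python3 -m jog '[[[0,0,-0.04,0,0],[0,0,-0.04,0,0],[0,0,0,0,0]]]'
```

```text
time: 27.05
ee_pos: [0.4876, 0.4086, 0.0257]
tcp_rot: [180.0, 0.0, 165.4]
wrist_force: [0.5, -0.7, -4.8]
opening: 0.0126
grasp_force: 107.9
[0.40290479 0.22978554 0.055     ] [0.65751766 0.43128484 0.055     ]
time: 27.35
ee_pos: [0.4874, 0.4084, 0.0214]
tcp_rot: [180.0, 0.0, 165.4]
wrist_force: [-0.3, 0.2, -4.4]
opening: 0.0125
grasp_force: 107.9
```

```bash
python3 -m jog '[[[0,0,-0.05,0,0],[0,0,0,0,0],[0,0,0,0,0.38],[0,0,0,0,0.38],[0,0,0,0,0.38],[0,0,0.3,0,0.38],[0,0,0.5,0,0.38],[0,0,0.6,0,0.38]]]'
python3 -m jog '[[[0,-0.3,0.5,-0.4,0.38],[0,-0.5,0,-0.9,0.38],[0,-0.6,0,-0.9,0.38],[0,-0.6,0,-0.9,0.38],[0,-0.6,0,-0.9,0.38],[0,-0.6,0,-0.9,0.38],[0,-0.6,0,-0.9,0.38],[0,-0.6,0,-0.9,0.38]]]'
python3 - <<'E'
from h import *
b=camera('scene');t=camera('top')
o=np.zeros((600,800,3),np.uint8)
o[:480,:400]=cv2.resize(b[195:345,425:575],(400,480),interpolation=cv2.INTER_CUBIC)
o[:480,400:]=cv2.resize(t[180:300,115:245],(400,480),interpolation=cv2.INTER_CUBIC)
cv2.imwrite('pics/s8.png',o)
E
```

```text
time: 28.15
ee_pos: [0.4871, 0.4081, 0.0897]
tcp_rot: [-179.9, -0.0, 165.4]
wrist_force: [0.8, 0.8, 0.7]
opening: 0.0326
grasp_force: 0.0
time: 28.95
ee_pos: [0.4875, 0.1873, 0.1151]
tcp_rot: [179.9, 0.0, 131.7]
wrist_force: [0.3, -1.1, 0.5]
opening: 0.0322
grasp_force: 0.0
```

View pics/s8.png

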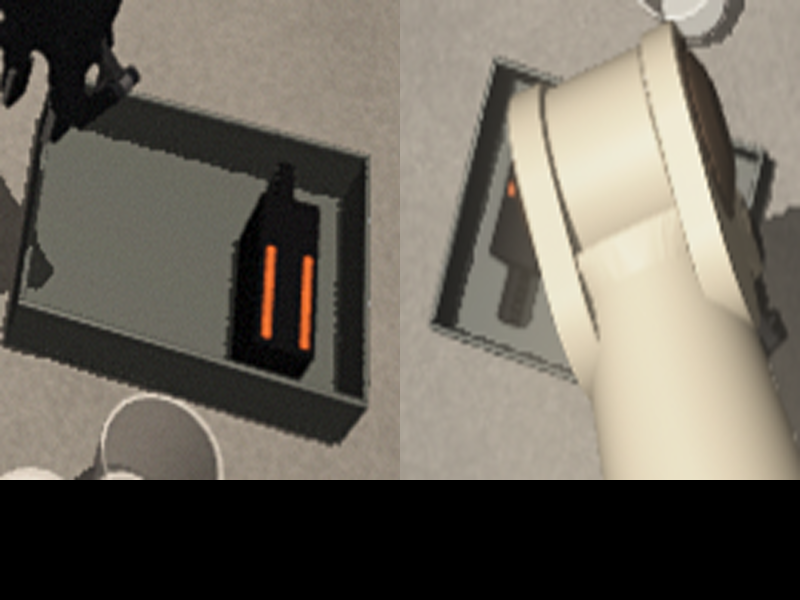

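```bash
python3 -m jog '[[[0.15,-0.5,0,-0.93,0.38],[0.15,-0.5,0,-0.93,0.38],[0.15,-0.5,0,-0.93,0.38],[0.15,-0.5,0,-0.93,0.38],[0.15,-0.5,0,-0.93,0.38],[0.15,-0.5,0,-0.93,0.38],[0.15,-0.5,0,-0.93,0.38],[0.15,-0.5,0,-0.93,0.38]]]'
python3 -m jog '[[[0.17,-0.5,0,-0.93,0.38],[0.17,-0.5,0,-0.93,0.38],[0,0,0,0,0.38],[0,0,0,0,0.38]]]'
python3 -c "
from h import *
b=camera('scene');r=cv2.imread('pics/scene0.png')
def f(m,x0,y0,x1,y1): return np.float32(cv2.cvtColor(m[y0:y1,x0:x1],cv2.COLOR_BGR2GRAY))
for R in((425,205,505,330),(240,160,310,345),(120,225,185,310),(520,220,600,340)): print(cv2.phaseCorrelate(f(r,*R),f(b,*R)))
print([at('scene',*q,.055) for q in((563,321.6),(563,244.4))])"
```

```text
time: 29.85
ee_pos: [0.5481, -0.0121, 0.1148]
tcp_rot: [179.9, -0.0, 94.6]
wrist_force: [1.2, 0.1, 0.1]
opening: 0.0329
grasp_force: 0.0
time: 30.25
ee_pos: [0.5647, -0.0615, 0.1143]
tcp_rot: [180.0, -0.0, 85.5]
wrist_force: [0.3, -0.8, 0.1]
opening: 0.0326
grasp_force: 0.0
((-0.025342091521288523, 0.49433135604148504), 0.9987177654266357)
((-0.043446789803098795, 0.05162968630044418), 0.7232401806999136)
((-0.13929917500487932, -0.08318401985631141), 0.479260069941297)
((-0.08716859373384267, 0.01635660654810067), 0.5421664003531138)
[array([0.65657561, 0.43348593, 0.055     ]), array([0.46846365, 0.48083181, 0.055     ])]
```

```bash
python3 -m jog '[[[0,-0.06,-0.3,-0.05,0.38],[0,0,-0.4,0,0.38],[0,0,-0.4,0,0.38],[0,0,-0.4,0,0.38],[0,0,-0.3,0,0.38],[0,0,-0.1,0,0.38],[0,0,0,0,0.38],[0,0,0,0,0.38]]]'
python3 -m jog '[[[0,0,0,0,0],[0,0,0,0,0],[0,0,0,0,0],[0,0,0,0,0],[0,0,0,0,0],[0,0,0,0,0]]]' 110
python3 -m jog '[[[0.02,0.2,0,0,0],[0.03,0.35,0,0,0],[0.03,0.4,0,0,0],[0.035,0.4,0,0,0],[0.035,0.4,0,0,0],[0.035,0.4,0,0,0],[0.035,0.4,0,0,0],[0.03,0.3,0,0,0]]]'
python3 -m jog '[[[0,0.15,0.1,0,0],[0,0,0.3,0,0],[0,0,0.3,0,0]]]'
```

```text
time: 31.1
ee_pos: [0.5648, -0.0645, 0.0195]
tcp_rot: [179.9, 0.0, 85.2]
wrist_force: [-0.2, 0.4, -0.6]
opening: 0.0324
grasp_force: 0.0
time: 31.7
ee_pos: [0.5649, -0.0647, 0.02]
tcp_rot: [179.9, -0.0, 85.2]
wrist_force: [-2.3, 0.1, 6.4]
opening: 0.0122
grasp_force: 107.2
time: 32.5
ee_pos: [0.5766, 0.0793, 0.0183]
tcp_rot: [-179.9, -0.0, 85.2]
wrist_force: [0.0, 0.1, -4.6]
opening: 0.0125
grasp_force: 107.2
time: 32.8
ee_pos: [0.5768, 0.085, 0.055]
tcp_rot: [-180.0, 0.0, 85.2]
wrist_force: [-0.4, 0.1, -4.0]
opening: 0.0123
grasp_force: 107.3
```

```bash
python3 -m jog '[[[-0.29,0.1,0.4,0.4,0],[-0.29,0.15,0.3,0.9,0],[-0.29,0.15,0.3,0.9,0],[-0.29,0.15,0.3,0.9,0],[-0.29,0.15,0.1,0.9,0],[-0.29,0.15,0,0.9,0],[-0.29,0.15,0,0.9,0],[-0.29,0.15,0,0.9,0]]]'
python3 -m jog '[[[0.02,0.48,0,0.9,0],[0.02,0.48,0,0.9,0],[0.02,0.48,0,0.9,0],[0.02,0.48,0,0.9,0],[0.02,0.48,0,0.9,0],[0.02,0.48,0,0.9,0],[0.02,0.48,0,0.9,0],[0.02,0.48,0,0.9,0]]]'
python3 -m jog '[[[0,0,0,0.75,0],[0,0,0,0.75,0],[0,0,0,0.65,0],[0,0,0,0,0],[0,0,0,0,0]]]'
python3 -c "
from h import *
b=camera('scene');r=cv2.imread('pics/scene0.png')
def f(m,x0,y0,x1,y1): return np.float32(cv2.cvtColor(m[y0:y1,x0:x1],cv2.COLOR_BGR2GRAY))
for R in((530,225,600,340),(425,280,600,345),(425,320,515,400)): print(cv2.phaseCorrelate(f(r,*R),f(b,*R)))"
```

```text
time: 33.6
ee_pos: [0.4607, 0.1424, 0.1256]
tcp_rot: [179.9, 0.0, 118.8]
wrist_force: [-0.4, -0.6, -3.5]
opening: 0.0126
grasp_force: 107.7
time: 34.4
ee_pos: [0.4695, 0.3351, 0.1255]
tcp_rot: [179.9, 0.1, 154.8]
wrist_force: [0.4, 0.5, -4.3]
opening: 0.0124
grasp_force: 108.0
time: 34.9
ee_pos: [0.4693, 0.3344, 0.1249]
tcp_rot: [180.0, 0.0, 165.3]
wrist_force: [1.1, 0.2, -4.4]
opening: 0.0125
grasp_force: 108.0
((-0.0066929366238355215, 0.09218027287126063), 0.6040642990006341)
((-0.012983828617734616, 0.032904117442257075), 0.7326197181218936)
((-0.018102645396275818, 0.037591824887570624), 1.0007199189398024)
```

Tote and cups unmoved. Lower, release, and go for the third pack.

```bash
python3 -m jog '[[[0,0,-0.3,0,0],[0,0,-0.4,0,0],[0,0,-0.4,0,0],[0,0,-0.4,0,0],[0,0,-0.3,0,0],[0,0,-0.15,0,0],[0,0,-0.08,0,0],[0,0,-0.05,0,0]]]'
python3 -m jog '[[[0,0,-0.04,0,0],[0,0,0,0,0],[0,0,0,0,0.38],[0,0,0,0,0.38],[0,0,0,0,0.38],[0,0,0.3,0,0.38],[0,0,0.5,0,0.38],[0,0,0.6,0,0.38]]]'
python3 -m jog '[[[0.1,-0.2,0.5,-0.4,0.38],[0.18,-0.5,0,-0.93,0.38],[0.18,-0.5,0,-0.93,0.38],[0.18,-0.5,0,-0.93,0.38],[0.18,-0.5,0,-0.93,0.38],[0.18,-0.5,0,-0.93,0.38],[0.18,-0.5,0,-0.93,0.38],[0.18,-0.5,0,-0.93,0.38]]]'
python3 -m jog '[[[0.18,-0.5,0,-0.93,0.38],[0.18,-0.5,0,-0.93,0.38],[0.18,-0.5,0,-0.93,0.38],[0.18,-0.5,0,-0.93,0.38],[0.18,-0.5,0,-0.93,0.38],[0.18,-0.5,0,-0.93,0.38],[0.18,-0.5,0,-0.93,0.38],[0.18,-0.4,0,-0.93,0.38]]]'
python3 -m jog '[[[0,0,0,0,0.38],[0,0,0,0,0.38]]]'
```

```text
time: 35.75
ee_pos: [0.4688, 0.3349, 0.021]
tcp_rot: [180.0, 0.0, 165.4]
wrist_force: [-11.7, -6.4, 17.9]
opening: 0.0123
grasp_force: 111.5
time: 36.55
ee_pos: [0.4686, 0.3346, 0.0888]
tcp_rot: [-179.9, -0.0, 165.4]
wrist_force: [-0.0, 0.4, 0.2]
opening: 0.0325
grasp_force: 0.0
time: 37.35
ee_pos: [0.5375, 0.1489, 0.1141]
tcp_rot: [179.9, 0.0, 130.7]
wrist_force: [-0.1, 0.6, -0.6]
opening: 0.0326
grasp_force: 0.0
time: 38.15
ee_pos: [0.6094, -0.0466, 0.1141]
tcp_rot: [179.9, 0.0, 93.5]
wrist_force: [0.6, 0.5, -0.1]
opening: 0.0324
grasp_force: 0.0
time: 38.35
ee_pos: [0.609, -0.0453, 0.1135]
tcp_rot: [180.0, -0.0, 93.7]
wrist_force: [-0.7, 0.6, -0.6]
opening: 0.0324
grasp_force: 0.0
```

```bash
python3 -m jog '[[[0.13,-0.25,0,-0.85,0.38],[0.13,-0.25,0,-0.85,0.38],[0,0,-0.4,0,0.38],[0,0,-0.4,0,0.38],[0,0,-0.4,0,0.38],[0,0,-0.4,0,0.38],[0,0,-0.2,0,0.38],[0,0,-0.08,0,0.38]]]'
python3 -m jog '[[[0,0,0,0,0.38],[0,0,0,0,0.38],[0,0,0,0,0],[0,0,0,0,0],[0,0,0,0,0],[0,0,0,0,0],[0,0,0,0,0],[0,0,0,0,0]]]' 110
python3 -m jog '[[[0.02,0.2,0,0,0],[0.03,0.35,0,0,0],[0.03,0.4,0,0,0],[0.035,0.4,0,0,0],[0.035,0.4,0,0,0],[0.035,0.4,0,0,0],[0.035,0.4,0,0,0],[0.03,0.3,0,0,0]]]'
python3 -m jog '[[[0,0.15,0.1,0,0],[0,0,0.3,0,0],[0,0,0.3,0,0]]]'
```

```text
time: 39.15
ee_pos: [0.6213, -0.0693, 0.0182]
tcp_rot: [-179.9, -0.0, 85.3]
wrist_force: [0.2, 0.3, -0.3]
opening: 0.0323
grasp_force: 0.0
time: 39.95
ee_pos: [0.6223, -0.0701, 0.0201]
tcp_rot: [179.9, -0.0, 85.2]
wrist_force: [-2.0, 0.8, 5.6]
opening: 0.0126
grasp_force: 107.2
time: 40.75
ee_pos: [0.634, 0.0739, 0.0181]
tcp_rot: [-179.9, -0.0, 85.2]
wrist_force: [-0.6, 0.5, -4.9]
opening: 0.0125
grasp_force: 107.3
time: 41.05
ee_pos: [0.6343, 0.0795, 0.055]
tcp_rot: [-180.0, 0.0, 85.2]
wrist_force: [0.5, 0.4, -4.6]
opening: 0.0126
grasp_force: 107.3
```

```bash
python3 -m jog '[[[-0.4,0,0.4,0,0],[-0.4,0,0.3,0,0],[-0.4,0,0.3,0.9,0],[-0.4,0,0.3,0.9,0],[-0.4,0.1,0.1,0.9,0],[-0.4,0.1,0,0.9,0],[-0.4,0.1,0,0.9,0],[-0.4,0.1,0,0.9,0]]]'
python3 -m jog '[[[-0.06,0.4,0,0.9,0],[-0.06,0.4,0,0.9,0],[-0.06,0.4,0,0.9,0],[-0.06,0.4,0,0.9,0],[-0.06,0.4,0,0.9,0],[-0.06,0.4,0,0.9,0],[-0.06,0.4,0,0.9,0],[-0.06,0.4,0,0.9,0]]]'
python3 -m jog '[[[0,0,0,0.87,0],[0,0,0,0.87,0],[0,0,0,0.87,0],[0,0,0,0.84,0],[0,0,0,0,0],[0,0,0,0,0]]]'
python3 - <<'E'
from h import *
b=camera('scene');r=cv2.imread('pics/scene0.png')
def f(m,x0,y0,x1,y1): return np.float32(cv2.cvtColor(m[y0:y1,x0:x1],cv2.COLOR_BGR2GRAY))
for R in((530,225,600,340),(425,320,515,400)): print(cv2.phaseCorrelate(f(r,*R),f(b,*R)))
cv2.imwrite('pics/s9.png',b[150:360,390:600])
# dark-pack pixels / orange stripes centroids
o=((b[:,:,2]>180)&(b[:,:,1]<140)&(b[:,:,0]<90)).astype(np.uint8);n,l,s,c=cv2.connectedComponentsWithStats(o)
for i in range(1,n):
    if s[i,4]>15: print(c[i].round(1),s[i],at('scene',*c[i],.065).round(3))
E
```

```text
time: 41.85
ee_pos: [0.4739, 0.0993, 0.1257]
tcp_rot: [179.9, 0.0, 112.3]
wrist_force: [-1.0, 0.4, -4.1]
opening: 0.0127
grasp_force: 107.8
time: 42.65
ee_pos: [0.4508, 0.26, 0.1257]
tcp_rot: [179.9, 0.1, 148.3]
wrist_force: [1.0, -0.0, -4.8]
opening: 0.0122
grasp_force: 108.0
time: 43.25
ee_pos: [0.4508, 0.2594, 0.1249]
tcp_rot: [180.0, 0.1, 165.3]
wrist_force: [0.9, -0.1, -4.5]
opening: 0.0127
grasp_force: 108.1
((0.04776683685670946, 0.02943127416688185), 0.6209488740673772)
((0.00029387187482399213, -0.016498455832000047), 1.0039887330267165)
[637.2 127.7] [635 123   5  10  16] [0.094 0.765 0.065]
[185.5 163. ] [174 162  24   3  24] [ 0.257 -0.395  0.065]
[279.8 172.1] [271 164  18  17  50] [ 0.281 -0.158  0.065]
[288.9 177. ] [280 168  18  18  49] [ 0.296 -0.134  0.065]
[183.4 171.4] [170 170  28   4  31] [ 0.285 -0.395  0.065]
[476.2 245.1] [473 231   7  29  92] [0.484 0.286 0.065]
[461.  244.2] [458 233   7  23  72] [0.482 0.254 0.065]
[487.7 277.3] [485 264   6  28  72] [0.565 0.297 0.065]
[501.5 280.6] [499 267   6  28  74] [0.572 0.325 0.065]
[525.3 285.2] [523 272   5  28  82] [0.581 0.372 0.065]
[539.2 289.3] [538 275   4  29  77] [0.59  0.398 0.065]
[150.1 305.5] [143 299  15  14 164] [ 0.654 -0.393  0.065]
[131.6 386.5] [130 385   6   5  17] [ 0.821 -0.389  0.065]
[266.7 393. ] [264 390   6   6  27] [ 0.823 -0.14   0.065]
[404.7 398.1] [402 396   6   6  29] [0.823 0.108 0.065]
[445.3 399.5] [443 397   6   6  30] [0.823 0.18  0.065]
```

```bash
python3 -m jog '[[[0,0,-0.3,0,0],[0,0,-0.4,0,0],[0,0,-0.4,0,0],[0,0,-0.4,0,0],[0,0,-0.3,0,0],[0,0,-0.15,0,0],[0,0,-0.08,0,0],[0,0,-0.04,0,0]]]'
python3 -m jog '[[[0,0,-0.04,0,0],[0,0,0,0,0],[0,0,0,0,0.38],[0,0,0,0,0.38],[0,0,0,0,0.38],[0,0,0.3,0,0.38],[0,0,0.5,0,0.38],[0,0,0.6,0,0.38]]]'
python3 -m jog '[[[0,-0.2,0.7,-0.4,0.38],[0,-0.5,0.7,-0.9,0.38],[0,-0.6,0.7,-0.9,0.38],[0,-0.6,0.7,-0.9,0.38],[0,-0.6,0.7,-0.9,0.38],[0.1,-0.6,0,-0.9,0.38],[0.1,-0.6,0,-0.9,0.38],[0.1,-0.6,0,-0.9,0.38]]]'
```

```text
time: 44.1
ee_pos: [0.4504, 0.2599, 0.021]
tcp_rot: [180.0, 0.0, 165.4]
wrist_force: [-8.2, -2.7, 10.9]
opening: 0.0123
grasp_force: 110.4
time: 44.9
ee_pos: [0.4501, 0.2596, 0.0894]
tcp_rot: [-180.0, -0.0, 165.4]
wrist_force: [0.2, 1.3, -0.2]
opening: 0.0324
grasp_force: 0.0
time: 45.7
ee_pos: [0.4655, 0.0437, 0.2649]
tcp_rot: [179.9, 0.1, 131.7]
wrist_force: [-0.0, 0.1, 0.2]
opening: 0.0324
grasp_force: 0.0
```

```bash
for i in 1 2 3; do python3 -m jog '[[[0.025,-0.22,0,-0.875,0.42],[0.025,-0.22,0,-0.875,0.42],[0.025,-0.22,0,-0.875,0.42],[0.025,-0.22,0,-0.875,0.42],[0.025,-0.22,0,-0.875,0.42],[0.025,-0.22,0,-0.875,0.42],[0.025,-0.22,0,-0.875,0.42],[0.025,-0.22,0,-0.875,0.42]]]'; done
python3 -m jog '[[[0,0,0,0,0.42],[0,0,0,0,0.42]]]' 40
```

```text
time: 46.5
ee_pos: [0.4753, -0.0436, 0.2646]
tcp_rot: [179.9, 0.0, 96.7]
wrist_force: [-0.5, -0.6, 0.7]
opening: 0.036
grasp_force: 0.0
time: 47.3
ee_pos: [0.4853, -0.1316, 0.2645]
tcp_rot: [179.9, -0.0, 61.7]
wrist_force: [0.1, -0.3, 0.9]
opening: 0.0361
grasp_force: 0.0
time: 48.1
ee_pos: [0.4953, -0.2196, 0.2645]
tcp_rot: [179.9, -0.0, 26.7]
wrist_force: [-0.1, -0.2, 0.8]
opening: 0.036
grasp_force: 0.0
time: 48.3
ee_pos: [0.4953, -0.219, 0.2639]
tcp_rot: [180.0, -0.0, 27.0]
wrist_force: [0.2, 0.1, 0.4]
opening: 0.036
grasp_force: 0.0
```

```bash
python3 -m jog '[[[0,0.01,-0.3,0,0.42],[0,0,-0.4,0,0.42],[0,0,-0.4,0,0.42],[0,0,-0.3,0,0.42],[0,0,-0.15,0,0.42],[0,0,-0.03,0,0.42],[0,0,0,0,0.42],[0,0,0,0,0.42]]]'
python3 -m jog '[[[0,0,0,0,0],[0,0,0,0,0],[0,0,0,0,0],[0,0,0,0,0],[0,0,0,0,0]]]' 40
python3 -m jog '[[[0,0,0,0.7,0],[0,0,0,0.8,0],[0,0,0,0.8,0],[0,0,0,0.8,0],[0,0,0,0.8,0],[0,0,0,0.8,0],[0,0,0,0.8,0],[0,0,0,0.8,0]]]'
python3 -m jog '[[[0,0,0,0.8,0],[0,0,0,0.8,0],[0,0,0,0.8,0],[0,0,0,0.8,0],[0,0,0,0.8,0],[0,0,0,0.8,0],[0,0,0,0.7,0],[0,0,0,0,0]]]'
python3 -m jog '[[[0,0,0,0,0],[0,0,0,0,0],[0,0,0,0,0.42],[0,0,0,0,0.42],[0,0,0,0,0.42],[0,0,0.3,0,0.42],[0,0,0.5,0,0.42],[0,0,0.6,0,0.42]]]'
python3 -m jog '[[[-0.4,0,0.4,0,0.5],[-0.5,0,0.4,0,0.5],[-0.5,0,0,0,0.5],[-0.5,0,0,0,0.5],[-0.5,0,0,0,0.5],[-0.5,0,0,0,0.5],[0,0,0,0,0.5],[0,0,0,0,0.5]]]'
python3 - <<'E'
from h import *
b=camera('scene');cv2.imwrite('pics/fin.png',cv2.resize(b[110:410,110:600],(800,490),interpolation=cv2.INTER_CUBIC))
E
```

```text
time: 49.1
ee_pos: [0.4958, -0.2186, 0.1853]
tcp_rot: [179.9, -0.1, 27.0]
wrist_force: [0.1, -0.3, 0.0]
opening: 0.036
grasp_force: 0.0
time: 49.6
ee_pos: [0.4953, -0.218, 0.1851]
tcp_rot: [-180.0, -0.0, 27.0]
wrist_force: [-2.5, 4.0, 6.3]
opening: 0.0134
grasp_force: 40.7
time: 50.4
ee_pos: [0.4961, -0.2189, 0.1851]
tcp_rot: [179.9, -0.0, 58.6]
wrist_force: [2.8, -1.0, 2.1]
opening: 0.0134
grasp_force: 40.2
time: 51.2
ee_pos: [0.4971, -0.2191, 0.1852]
tcp_rot: [179.8, 0.0, 86.0]
wrist_force: [7.1, -1.0, 0.7]
opening: 0.0132
grasp_force: 42.4
time: 52.0
ee_pos: [0.4948, -0.2184, 0.2542]
tcp_rot: [-179.9, -0.0, 85.9]
wrist_force: [0.2, 0.1, 0.2]
opening: 0.0358
grasp_force: 0.0
time: 52.8
ee_pos: [0.3504, -0.2187, 0.2946]
tcp_rot: [179.9, 0.0, 85.9]
wrist_force: [0.3, 0.3, 0.0]
opening: 0.0428
grasp_force: 0.0
```

View pics/fin.png

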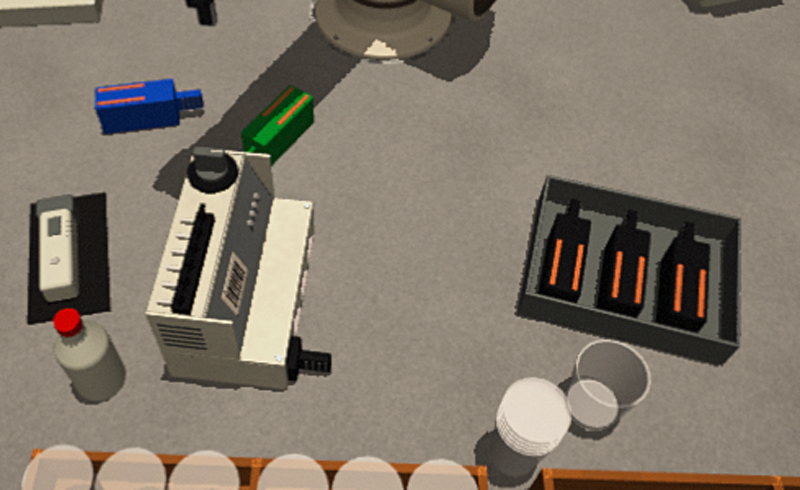

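```bash
python3 -c "
from workcell import ticket
print(ticket.job_done())"
```

```text
the job is handed in; nothing more can be done
None
```

The job is handed in at about 53 s of the 210 s limit, but the hand-in returned no verdict. The label was held under the scanner for over a second, and the switch was turned to bypass and back. All three tall packs lie side by side on the tote floor, the slim pack is still plugged in, and the scanner is on its pad. In the last picture the cups and bottle stand undisturbed.

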